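Rewind a ribbon cassette until the drag drops off, then load it in the ticket printer

TASK

Finish rewinding the printer ribbon: holding the knob lightly, crank the hand rewinder clockwise until the steady drag suddenly falls away, which means that the ribbon's tail has come off the far core, and stop there, within a quarter turn, or the tail is pulled into the case and lost. Only then lift the cassette off, and set it down gently, flat and fully home, in the empty bay of the ticket printer; leave the other things on the worktop where they are.

Things in the scene. Friction and masses are not known exactly. Their poses are not given: they have to be found in the camera images.
- rewinder: Hand ribbon rewinder, fixed, turned about the vertical: grey base 114 (its x) by 234 mm (its y), 26 mm high. At its +y the nest with the cassette, its floor 36 mm above the worktop; at -y a gearbox 92 x 82 mm, cover 43 mm above the worktop, crank on top. Origin: centre of the underside, z up.
- crank_axis (a point): Point on the crank's vertical turning axis at the height of the knob's middle (75 mm above the worktop); 60 mm from the rewinder's origin toward its -y. Fixed.
- crank_knob (a point): Centre of the crank's upright black knob: 18 mm thick, 30 mm tall (60 to 90 mm above the worktop); spins freely on its pin, so the wrist need not turn with it. Goes round the axis at 40 mm radius on a flat steel arm whose top is 58 mm above the worktop. It bears 100 N from both fingers together: grip with 20 to 30 N.
- crank: The crank with its knob; origin on the axis, x along the arm. Wind clockwise seen from above. While ribbon is left the knob drags 4 to 8 N along its path in motion, with slow ripple, and keeps 1 to 5 N on a hand that stops and holds it; within some 20 degrees as the tail comes off both fall to about 1 N. 0.7 to 2.5 turns are left at the start, unknown. It stays where it is left.
- gauge_pointer (a point): Small bright pointer of the ribbon-left gauge on the gearbox's front (-x) face. It creeps 0.25 mm per crank turn toward the rewinder's +y (10 mm for a whole ribbon): a rough sign that the end is near, far too coarse to show the turn at which the tail comes off.
- cassette_centre (a point): Centre of the black ribbon cassette, a loose block 50 (x) by 96 (y) by 24 mm high, about 120 g, same end for end, two 16 mm hub holes. Sits in the rewinder's nest, underside 36 mm above the worktop, between corner guides 15 mm high (2 mm play each side). Middle 60 mm of its long sides is free for pinching across the 50 mm. Lifts straight up.
- cassette: The same cassette; origin at the centre of its underside.
- nest (a point): Where the cassette's centre lies when seated in the rewinder's nest (48 mm above the worktop); y along the nest's length.
- printer: Ticket printer, cover off, fixed, turned about the vertical: grey deck 150 (its x) by 164 mm (its y), 26 mm high, empty cassette bay at its middle. A paper housing 63 mm high starts 75 mm behind the bay's middle (+x), a print bar 42 mm high just before it. Origin under the bay's middle at worktop height.
- bay (a point): Where the cassette's centre lies when fully home in the printer's bay (38 mm above the worktop, deck 26 mm). Cassette length along this y, either way round. Corner guides 15 mm high with sloped mouths, 2 mm play each side, free at the middle of the long sides; two spindles 11 mm thick and 10 mm high enter the hub holes.
- jar: Sample jar with screw lid, 48 mm across, 66 mm tall; a bystander, to be left alone. Origin at the centre of its underside.
- labels: Roll of blank labels standing on end, 69 mm across, 50 mm tall; a bystander, to be left alone. Origin at the centre of its underside.
- tape: Pocket tape measure, 36 x 74 x 63 mm; a bystander, to be left alone. Origin at the centre of its underside.
- clip: Small black spring clip, 35 x 32 x 27 mm; a bystander, to be left alone. Origin at the centre of its underside.
Things that resemble listed ones, but are neither listed nor needed, are in the scene too. What is shaped like the cassette but red is not meant.

How it is judged:
By the outcome, as a careful person would: the job done as asked, in the order asked, and still so for the second after the job is handed in, with the robot touching nothing.
It also fails if it takes over 72 s, if anything falls off the work surface, if the arm or the gripper's body presses on something with over 40 N, if the wrist force passes 120 N, or if a joint passes its speed limit or range.

ROBOT

A 6-joint arm with a two-finger parallel gripper is mounted at the origin on a cart in front of the work surface, level with it; the furniture and walls round the work are solid. World frame = base frame: x ahead of the robot, y to its left, z up, the work surface at z = 0. Lengths are in m, angles in degrees, forces in N, time in s.
With the tool pointing down it reaches from about 0.3 to 0.85 m from the base axis. Payload 5.4 kg.
Tool frame: the origin (TCP) lies midway between the tips of the shut fingers; the grasp point (between the pads) lies 19 mm behind it (robot.grip_depth is the distance from the TCP to the grasp point, in m); z points along the fingers, y is the line along which they close (so a half turn about z gives the same grasp; the last joint's range is limited). The gripper opens to 85 mm and grips with 20 to 120 N. Pads are 22 mm wide; open, the fingers measure 114 mm over their backs; the gripper's body (76 mm by 85 mm) begins 54 mm behind the grasp point. The pads swing forward as they close: fully open they stand 13 mm farther back than shut.
Start: joints at [-86.064, 9.076, 91.501, -0, 79.423, -12.038], TCP at [0.158, -0.553, 0.231] pointing down, gripper open.
Joint ranges: [-166.64, 166.64], [-54.1, 131.32], [10.49, 154.53], [-73.88, 253.88], [9.74, 151.15], [-171.62, 171.62]. Speed limits (degrees/s): [147.25, 147.25, 180, 180, 180, 180].

INTERFACE

Orientations are given as a 3x3 rotation matrix whose columns are the frame's x, y, z axes.
In Python, from cell import robot gives the robot as it stands. Calls block until the motion is done:
- robot.reach(position, orientation): joint-space move of the TCP to a pose.
- robot.move_l(position, feed=0.15, attitude=None): straight line of the TCP; attitude=None keeps the orientation; feed is the mean speed in m/s.
- robot.set_joints(angles): joint-space move.
- robot.move_gripper(opening, grasp_force=None): finger opening in m; grasp_force is the grip in N (None keeps the last); returns when the fingers have stopped.
- robot.hold(seconds).
- robot.ik(position, orientation): joint angles nearest the present ones, or None.
- robot.read_state(): the state.
- robot.snapshot(name): name is "scene" or "top"; returns (picture, depth): 420x560x3 uint8, blue, green, red; 420x560 float32, m along the optical axis (not along the pixel's ray), 0 where there is no reading.
- robot.camera_params(name): a dict with "fx", "fy", "cx", "cy" (pixels), "k1" (the pictures are not rectified: a ray, as slopes to the right and down, at radius r is drawn at 1 + k1 r^2 times it, then the intrinsics apply), "extrinsics" (4x4, takes a point from world to camera coordinates). Camera axes: x right, y up, looking along -z (the intrinsics and any distortion apply to the point x, -y, -z); pixel columns grow to the right and rows downward; lengths in m; the calibration is good to about 2 mm. A picture is of the moment at which its call begins. camera_params takes no time and is no camera call.
A pose or a line that the arm cannot do raises robot.Unreachable and nothing moves.
- robot.close_job(): hands the job in; it is judged then, once.
The state is a dict: "clock": time; "q": joint angles; "joint_velocities": joint speeds; "effort": joint torques, N m; "position": TCP position; "ee_rot": TCP orientation; "wrist_force": force on the tool from outside, world axes, zero at the start; "torque": the same for the moment, N m; "opening": finger opening in m; "gripper_force": force on a finger pad.
Only numpy, scipy, OpenCV 4.12 (cv2) and the standard library are available. Lean on these libraries where they do the work, as an engineer would, in place of code of your own. Each camera call takes 0.05 s, during which the arm holds its last target. There are 200 camera calls.

## Working session

There is one attempt and no reset: what is moved stays moved. The work goes in short steps, each a Python script; the robot and the scene stay as the last script left them, time stands still between calls to the robot, and variables do not carry over. Pictures are saved under pics/ and viewed, at most 10 in all, crops included, and the job is handed in when it is done.

```bash
mkdir -p pics; ls; python3 - <<'E'
from cell import robot
import cv2,numpy as np
for n in("scene","top"):
    p,d=robot.snapshot(n); cv2.imwrite(f"pics/{n}0.png",p); np.save(f"{n}0.npy",d)
    print(n,robot.camera_params(n), (d>0).mean())
s=robot.read_state(); print(s["clock"],s["ee_rot"],s["wrist_force"])
E
```

```text
pics
scene {'fx': 542.4887349936757, 'fy': 542.4887349936757, 'cx': 285.4735743306436, 'cy': 209.83243029728024, 'k1': -0.03183149478286362, 'extrinsics': array([[-0.54942472, -0.83529939, -0.02018436,  0.25217235],
       [ 0.58563319, -0.40221034,  0.70374755, -0.40682259],
       [-0.59595825,  0.37483567,  0.71016335, -1.11835387],
       [ 0.        ,  0.        ,  0.        ,  1.        ]])} 0.9958333333333333
top {'fx': 487.40064638774675, 'fy': 487.40064638774675, 'cx': 280.3870872174562, 'cy': 207.90107954977884, 'k1': -0.12063496164531146, 'extrinsics': array([[-0.01273729, -0.999916  ,  0.00239978, -0.08034445],
       [ 0.98642967, -0.01217255,  0.16373253, -0.56343565],
       [-0.16368956,  0.00445272,  0.98650185, -1.26517769],
       [ 0.        ,  0.        ,  0.        ,  1.        ]])} 0.9962287414965987
0.1 [[ 9.61387628e-01  2.75197775e-01 -1.12827717e-04]
 [ 2.75197554e-01 -9.61386149e-01  1.72562223e-03]
 [ 3.66416395e-04 -1.69004178e-03 -9.99998505e-01]] [ 0.62114451 -0.41793047 -0.04707333]
```

View pics/top0.png

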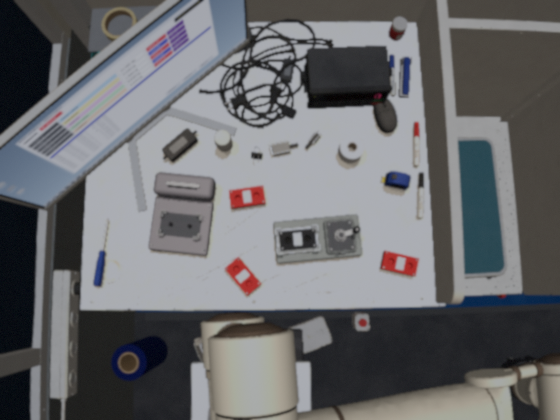

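View pics/scene0.png

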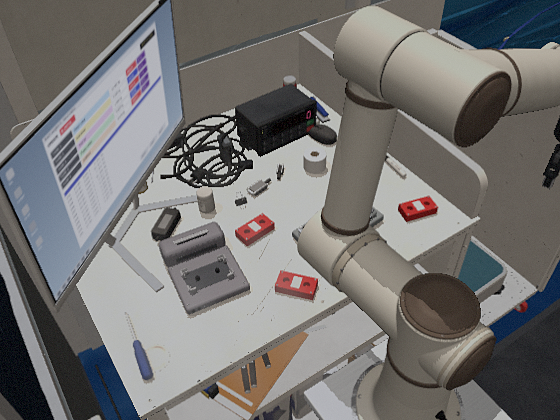

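The top view shows the rewinder at (317,238), with its nest to the left and the crank knob near (355,230). The printer is at (182,225) with its housing at the top, and the red cassettes are decoys. The scene view has the arm hiding the rewinder.

```bash
cat > h.py <<'E'
import numpy as np,cv2
from cell import robot
def rays(n,px):
    c=robot.camera_params(n); K=np.array([[c["fx"],0,c["cx"]],[0,c["fy"],c["cy"]],[0,0,1]])
    u=cv2.undistortPoints(np.float64(px).reshape(-1,1,2),K,np.array([c["k1"],0,0,0])).reshape(-1,2)
    E=c["extrinsics"]; d=np.c_[u[:,0],-u[:,1],-np.ones(len(u))]
    return -E[:3,:3].T@E[:3,3], d@E[:3,:3]
def plane(n,px,z):
    o,d=rays(n,px); return o+d*((z-o[2])/d[:,2])[:,None]
def cloud(n,D):
    v,u=np.mgrid[:D.shape[0],:D.shape[1]]
    o,d=rays(n,np.c_[u.ravel(),v.ravel()]); return (o+d*D.ravel()[:,None]).reshape(*D.shape,3)
def rect(P): 
    (c,s,a)=cv2.minAreaRect(np.float32(P)); 
    if s[0]<s[1]: s=s[::-1]; a+=90   # a: direction of long side
    return np.round(c,4),np.round(s,4),round((a+90)%180-90,2)
E
python3 - <<'E'
from h import *
p=cv2.imread("pics/top0.png"); D=np.load("top0.npy"); C=cloud("top",D)
def comp(lo,hi,box):
    x0,y0,x1,y1=box; m=np.zeros(D.shape,np.uint8)
    m[y0:y1,x0:x1]=((C[...,2]>lo)&(C[...,2]<hi))[y0:y1,x0:x1]
    n,l,s,_=cv2.connectedComponentsWithStats(m); i=1+s[1:,4].argmax(); return C[l==i]
R=(265,205,370,270); P=(140,160,225,260)
print("table z",np.median(C[270:300,280:400,2]))
for nm,b,lo,hi in(("rew",R,.015,.12),("gearcover",R,.038,.05),("cass",R,.052,.07),("knob",R,.075,.11),("print",P,.015,.09),("deck",P,.018,.033),("housing",P,.053,.08)):
    q=comp(lo,hi,b); print(nm,len(q),*rect(q[:,:2]),np.median(q[:,2]).round(4))
a=cv2.resize(p[205:270,265:370],None,fx=7.5,fy=7.5,interpolation=cv2.INTER_CUBIC); cv2.imwrite("pics/rew.png",a)
a=cv2.resize(p[165:260,140:225],None,fx=6,fy=6,interpolation=cv2.INTER_CUBIC); cv2.imwrite("pics/prt.png",a)
# screen height
print("monitor pts",C[20,240],C[100,180],C[190,40], "box",C[80,350],"jar",C[140,222])
E
```

```text
table z 0.0002982103659799895
rew 3601 [ 0.4828 -0.1876] [0.2355 0.1148] -85.44 0.0399
gearcover 820 [ 0.4867 -0.2467] [0.0926 0.0811] 4.36 0.0435
cass 648 [ 0.4781 -0.1309] [0.0959 0.0507] -85.31 0.0606
knob 46 [ 0.4976 -0.2846] [0.0174 0.016 ] -88.59 0.0894
print 4638 [0.5522 0.1838] [0.2126 0.1656] -6.58 0.028
deck 3076 [0.5354 0.1858] [0.1766 0.1666] -6.02 0.0262
housing 1219 [0.627  0.1743] [0.1627 0.0618] 84.11 0.0624
monitor pts [0.99402109 0.00646867 0.26177801] [0.89277669 0.20156758 0.00267891] [0.58047216 0.48396686 0.23977817] box [ 0.89478843 -0.27800149  0.1229044 ] jar [0.74644257 0.06852577 0.07287293]
```

View pics/rew.png

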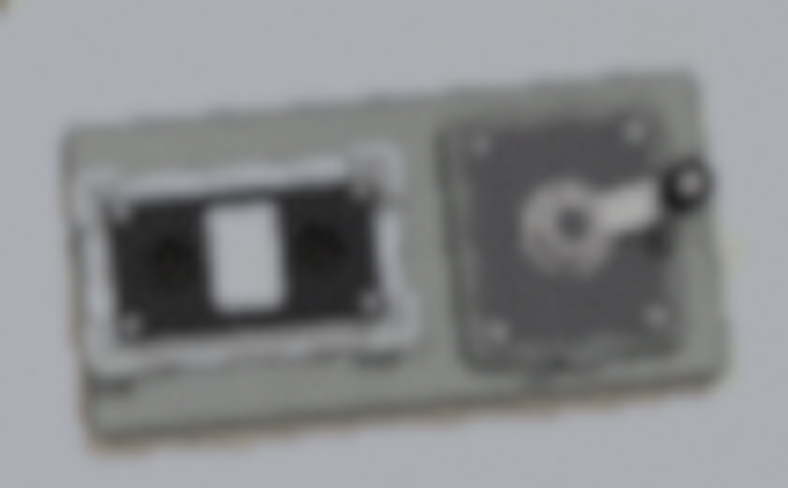

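View pics/prt.png

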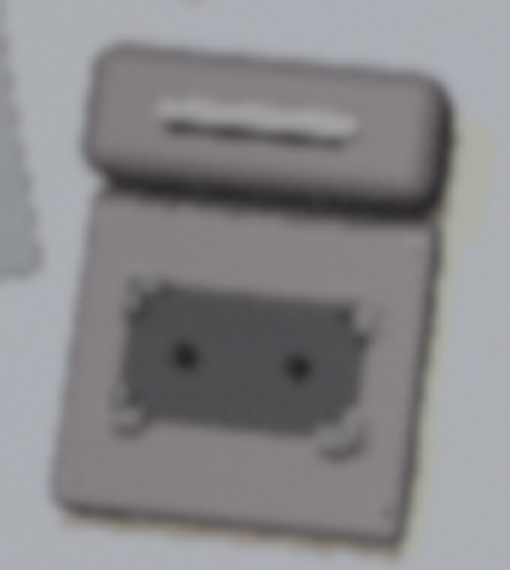

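The rewinder crop shows the knob at crop pixel (685,183), the axis at (575,225) and the cassette seated in the nest. The printer crop shows an empty bay with spindles at (185,357) and (298,368). Before moving I'll check the panel heights and the bay geometry, then approach the knob.

```bash
cat >> h.py <<'E'
def down(yaw,s=1):
    a=np.deg2rad(yaw); y=s*np.array([np.cos(a),np.sin(a),0]); z=np.array([0,0,-1.]); return np.c_[np.cross(y,z),y,z]
YR,YP=4.6,-6.2
AX=np.array([.4872,-.2470])
E
python3 - <<'E'
from h import *
p=cv2.imread("pics/top0.png"); D=np.load("top0.npy"); C=cloud("top",D)
for u,v in((430,300),(445,300),(445,200),(445,280),(455,290)): print("panel",u,v,C[v,u].round(3))
sp=plane("top",[[140+185/6-.4,165+357/6-.4],[140+298/6-.4,165+368/6-.4]],.036); print("spindles",sp.round(4),sp.mean(0).round(4),np.linalg.norm(sp[1]-sp[0]))
g=cv2.cvtColor(p,cv2.COLOR_BGR2GRAY); m=np.zeros_like(g); b=np.s_[205:245,155:206]
m[b]=(g[b]<105); n,l,s,_=cv2.connectedComponentsWithStats(m); i=1+s[1:,4].argmax()
v,u=np.nonzero(l==i); q=plane("top",np.c_[u,v],.026); print("bay dark",*rect(q[:,:2]))
for o,nm in((p,0),):
  c0=np.array([.5354,.1858]);
C2=C[160:260,140:225].reshape(-1,3); k=C2[(C2[:,2]>.053)&(C2[:,2]<.08)][:,:2]
a=np.deg2rad(YP); X=np.array([np.cos(a),np.sin(a)]); Yv=np.array([-X[1],X[0]])
print("housing front via 2pct",np.percentile(k@X,2), "mid y",np.percentile(k@Yv,[2,98]).mean(),"bay x from housing",np.percentile(k@X,2)-.075)
k=C2[(C2[:,2]>.018)&(C2[:,2]<.033)][:,:2]; print("deck front",np.percentile(k@X,1)+.075,np.percentile(k@Yv,[1,99]).mean()); print("spindle in printer axes",sp.mean(0)[:2]@X,sp.mean(0)[:2]@Yv)
for s in(1,-1):
  for P,y in(([.4976,-.2846,.066],YR),([.478,-.131,.05],YR),([.53,.186,.03],YP),([.53,.186,.13],YP)):
    print(s,np.round(robot.ik(P,down(y,s)),1) if robot.ik(P,down(y,s)) is not None else None)
E
```

```text
panel 430 300 [ 0.309 -0.495  0.003]
panel 445 300 [ 0.31  -0.509  0.084]
panel 445 200 [ 0.564 -0.51   0.129]
panel 445 280 [ 0.361 -0.509  0.092]
panel 455 290 [ 0.335 -0.511  0.157]
spindles [[0.5233 0.2115 0.036 ]
 [0.5177 0.1598 0.036 ]] [0.5205 0.1857 0.036 ] 0.05195215611442013
bay dark [0.5234 0.1862] [0.113 0.069] 89.47
housing front via 2pct 0.5761380056943973 mid y 0.2409440886341901 bay x from housing 0.5011380056943974
deck front 0.5004492480403107 0.24145986985493423
spindle in printer axes 0.4973767097148522 0.24080079694818066
1 [-41.8  19.3  99.3  -0.   61.4 -46.4]
1 [-29.3  10.6 112.3  -0.   57.1 -33.9]
1 [  7.   21.1 101.8  -0.   57.1  13.2]
1 [ 7.  12.8 99.2 -0.  68.  13.2]
-1 [-41.8  19.3  99.3  -0.   61.4 133.6]
-1 [-29.3  10.6 112.3  -0.   57.1 146.1]
-1 [   7.    21.1  101.8   -0.    57.1 -166.8]
-1 [   7.    12.8   99.2   -0.    68.  -166.8]
```

```bash
python3 - <<'E'
from h import *
R=down(YR); kn=np.array([.4976,-.2846])
robot.reach([.33,-.36,.28],R); robot.reach([*kn,.14],R)
robot.move_gripper(.045)
robot.move_l([*kn,.066+.006],feed=.1)
robot.hold(.2); f0=np.mean([robot.hold(.02) or robot.read_state()["wrist_force"] for _ in range(8)],0)
np.save("f0.npy",f0); s=robot.read_state(); print(s["clock"],f0,s["position"],s["opening"])
p,_=robot.snapshot("scene"); q,_=robot.snapshot("top")
cv2.imwrite("pics/grip.png",np.hstack([cv2.resize(p[120:300,260:440],(400,400)),cv2.resize(q[190:280,300:390],(400,400))]))
E
```

```text
3.6833 [0.0794717  0.08557315 0.0835332 ] [ 0.49783027 -0.28478139  0.0724457 ] 0.04535903976357324
```

View pics/grip.png

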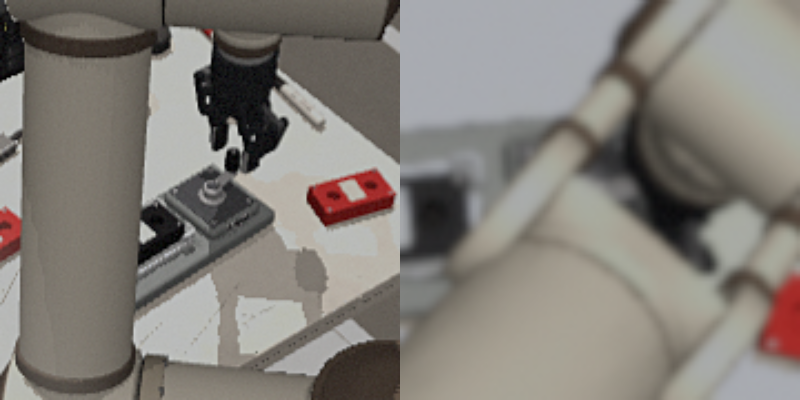

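The knob stands between the open fingers (left half, about (232,160)), so I'll grip it and try the first few steps.

```bash
cat >> h.py <<'E'
import json
def tang(th,f): # drag opposing clockwise motion, + = resisting ; radial outward
    t=np.array([-np.sin(th),np.cos(th)]); return f[:2]@t, f[:2]@np.array([np.cos(th),np.sin(th)])
def step(th,dth,r,z,feed):
    th-=np.deg2rad(dth); f0=np.load("f0.npy")
    robot.move_l([AX[0]+r*np.cos(th),AX[1]+r*np.sin(th),z],feed=feed)
    a=tang(th,np.array(robot.read_state()["wrist_force"])-f0)
    return th,a
E
python3 - <<'E'
from h import *
robot.move_l([.4976,-.2846,.065],feed=.1)
robot.move_gripper(.0,25); robot.hold(.1)
s=robot.read_state(); print(s["clock"],s["opening"],s["gripper_force"],s["wrist_force"],s["position"])
d=np.array(s["position"])[:2]-AX; th=np.arctan2(d[1],d[0]); r=.040; print("r",np.linalg.norm(d),np.degrees(th))
f0=np.load("f0.npy"); print("after grip tang/rad",tang(th,np.array(s["wrist_force"])-f0))
for i in range(4):
    c=robot.read_state()["clock"]; th,a=step(th,12,r,s["position"][2],.05); out=[np.round(a,2)]
    t1=robot.read_state()["clock"]
    for _ in range(3):
        robot.hold(.02); out.append(np.round(tang(th,np.array(robot.read_state()["wrist_force"])-f0),2))
    print(round(t1-c,3),np.degrees(th).round(1),*out,robot.read_state()["opening"])
json.dump([th,s["position"][2]],open("st.json","w"))
E
```

```text
4.4833 0.017156561587479035 26.63569754731526 [-1.27988955  0.09003874  1.85570584] [ 0.49754572 -0.28467698  0.06512563]
r 0.039071583049639265 -74.64558832513497
after grip tang/rad (np.float64(-1.3096583080339266), np.float64(-0.3642500161964913))
0.317 -86.6 [-3.58 -2.44] [-3.57 -3.49] [-3.61 -3.12] [-3.87 -3.77] 0.01719430630804152
0.317 -98.6 [-3.15 -3.05] [-3.41 -4.87] [-2.79 -5.25] [-2.8  -4.57] 0.01718255874993681
0.317 -110.6 [-3.45 -3.8 ] [-2.86 -3.78] [-3.29 -3.65] [-3.1  -3.02] 0.017464621599869643
0.317 -122.6 [-2.99 -1.67] [-3.09 -1.81] [-3.05 -2.4 ] [-3.63 -1.71] 0.017229715725513444
```

```bash
cat > wind.py <<'E'
from h import *
import sys
th,z=json.load(open("st.json")); f0=np.load("f0.npy"); low=0; N=int(sys.argv[1]); tr=[]
for i in range(N):
    th,a=step(th,12,.0396,z,.06); v=[a]
    for _ in range(3): robot.hold(.015); v.append(tang(th,np.array(robot.read_state()["wrist_force"])-f0))
    m=np.mean(v,0); tr.append(m); print(round(np.degrees(th)),m.round(1),end=" | ")
    json.dump([th,z],open("st.json","w"))
    low=low+1 if abs(m[0])<2.0 else 0
    if low>=2: print("LOW stop"); break
s=robot.read_state(); print(s["clock"],s["opening"],s["gripper_force"],s["position"],s["wrist_force"])
E
python3 wind.py 8
```

```text
-135 [-2.9  3.1] | -147 [-2.7  5.1] | -159 [-2.6  6.6] | -171 [-2.8  7. ] | -183 [-2.1  7.4] | -195 [-2.6  7.3] | -207 [-2.4  7. ] | -219 [-2.7  6.4] | 8.6833 0.017074607188783612 27.033504654064018 [ 0.45572526 -0.22039416  0.06506669] [-2.41915258  6.65639956  4.92568934]
```

```bash
python3 - <<'E'
from h import *
th,z=json.load(open("st.json")); f0=np.load("f0.npy")
for r in(.0396,.0400,.0404):
    robot.move_l([AX[0]+r*np.cos(th),AX[1]+r*np.sin(th),z],feed=.02); robot.hold(.05)
    s=robot.read_state(); print(r,np.round(tang(th,np.array(s["wrist_force"])-f0),2),s["clock"],np.round(np.array(s["position"])[:2]-AX,5))
E
```

```text
0.0396 [-2.35  6.85] 8.9833 [-0.03152  0.0266 ]
0.04 [-1.66  4.98] 9.2833 [-0.03155  0.02659]
0.0404 [-4.29  4.61] 9.5833 [-0.0317   0.02641]
```

```bash
sed -i 's/^AX=.*/AX=np.array([.4864,-.2463])/' h.py; cat > wind.py <<'E'
from h import *
import sys
f0=np.load("f0.npy"); z=.065; low=0; N=int(sys.argv[1]); thr=float(sys.argv[2])
p=np.array(robot.read_state()["position"])[:2]-AX; th=np.arctan2(p[1],p[0])
log=open("log.txt","a")
for i in range(N):
    th,a=step(th,12,.04,z,.06); v=[a]
    for _ in range(3): robot.hold(.015); s=robot.read_state(); v.append(tang(th,np.array(s["wrist_force"])-f0))
    m=np.mean(v,0); p=np.array(s["position"])[:2]; c=AX+.04*np.array([np.cos(th),np.sin(th)])
    e=tang(th,1000*(p-c)); print(round(np.degrees(th)),m.round(1),np.round(e,1),end=" | ")
    log.write(json.dumps([s["clock"],th,*p,*m])+"\n")
    low=low+1 if abs(m[0])<thr else 0
    if low>=2: print("LOW stop"); break
s=robot.read_state(); print(s["clock"],s["opening"],s["gripper_force"],s["position"],s["wrist_force"])
E
python3 wind.py 10 1.6
```

```text
128 [-2.9  3.4] [-0.6  0.1] | 116 [-2.9  4. ] [-0.5  0. ] | 104 [-3.   4.6] [-0.6 -0. ] | 92 [-3.   4.3] [-0.8 -0.2] | 80 [-3.1  3.6] [-0.8 -0.2] | 68 [-3.1  2.9] [-0.7 -0.2] | 56 [-3.2  2.7] [-0.6 -0.3] | 44 [-3.4  1.3] [-0.6 -0.3] | 32 [-3.7 -0. ] [-0.7 -0.3] | 20 [-7.8 -1. ] [-2.  -0.4] | 13.0083 0.01718869891972777 26.441535436160848 [ 0.52426631 -0.23444622  0.06519218] [ 1.66071525 -7.51817973 -0.62575799]
```

```bash
python3 - <<'E'
from h import *
f0=np.load("f0.npy"); th=np.deg2rad(20)
for _ in range(4):
    s=robot.read_state(); p=np.array(s["position"])[:2]; d=p-AX
    print(s["clock"],np.round(tang(th,np.array(s["wrist_force"])-f0),2),np.hypot(*d),np.degrees(np.arctan2(d[1],d[0])),np.round(s["q"],2),np.round(s["torque"],2)); robot.hold(.05)
p,_=robot.snapshot("scene"); q,_=robot.snapshot("top")
cv2.imwrite("pics/w1.png",np.hstack([cv2.resize(p[120:300,260:440],(400,400)),cv2.resize(q[190:280,300:390],(400,400))]))
E
tail -2 log.txt
```

```text
13.0083 [-7.69 -1.11] 0.03967832339611257 17.38236709493545 [-36.08  19.46  99.23  -0.14  61.14 -40.61] [-1.15 -0.41 -0.02]
13.0583 [-8.54 -1.17] 0.03967662369214948 17.409652325594774 [-36.08  19.46  99.24  -0.14  61.14 -40.61] [-1.17 -0.38 -0.02]
13.1083 [-8.11 -0.54] 0.039677241984082616 17.418597115088843 [-36.08  19.46  99.24  -0.13  61.14 -40.61] [-1.16 -0.4   0.01]
13.1583 [-6.86 -0.91] 0.039676400459893596 17.49514417463562 [-36.08  19.46  99.24  -0.13  61.14 -40.61] [-1.12 -0.3   0.01]
[12.6667, 0.5626982523440496, 0.5203562975364757, -0.2257097913267544, -3.664935699962668, -0.011168547645712096]
[13.0083, 0.35325874210473, 0.5242663061744264, -0.23444621561563173, -7.771482864543507, -0.986357025865547]
```

View pics/w1.png

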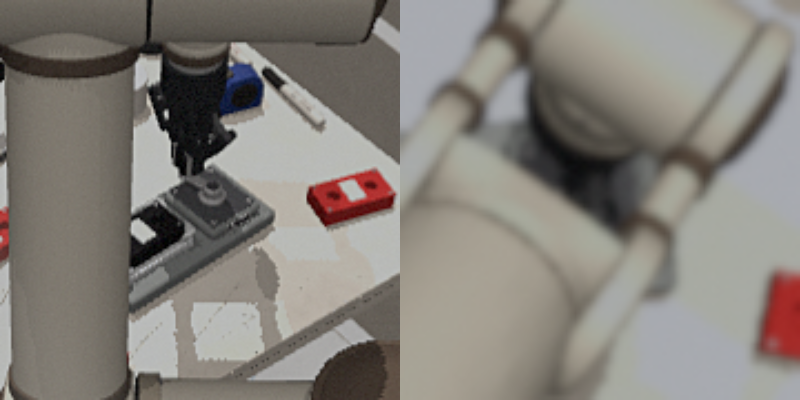

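The knob is still held and the arm reads a steady 7–8 N, so the drag hasn't gone. I'll take a few slower steps to see what that spike was.

```bash
sed -i 's/th,a=step(th,12,.04,z,.06)/th,a=step(th,float(sys.argv[3]),.04,z,float(sys.argv[4]))/' wind.py; python3 wind.py 3 1.6 6 .04; python3 wind.py 1 1.6 12 .06
```

```text
11 [-4.2 -1.3] [-0.6 -0.3] | 5 [-1.1 -2.2] [ 0.2 -0.3] | -1 [-0.4 -2.5] [ 0.3 -0.2] | LOW stop
14.275 0.017222698142597675 27.038072048599133 [ 0.52618408 -0.24635422  0.06494045] [-2.25698838  0.52315791  4.31836364]
-12 [-0.2 -2.7] [ 0.3 -0.2] | 14.6083 0.017167283356005255 27.042289878590964 [ 0.52535312 -0.25429602  0.0648977 ] [-2.10147503  0.15928485  4.46353909]
```

```bash
python3 wind.py 1 0 12 .06; python3 - <<'E'
from h import *
for l in open("log.txt"):
    c,th,x,y,t,r=json.loads(l); print(round(c,2),round(np.degrees(np.arctan2(y-AX[1],x-AX[0])),1),round(t,1),end="; ")
E
```

```text
-24 [ 0.1 -2.3] [ 0.4 -0.2] | 14.9417 0.01711819109152163 27.059092563431477 [ 0.52301347 -0.26191038  0.06491735] [-2.35669607  0.82636241  4.79697254]
9.93 127.4 -2.9; 10.28 115.6 -2.9; 10.62 103.4 -3.0; 10.96 91.1 -3.0; 11.3 79.0 -3.1; 11.64 67.2 -3.1; 11.98 55.4 -3.2; 12.32 43.3 -3.4; 12.67 31.2 -3.7; 13.01 17.4 -7.8; 13.66 10.6 -4.2; 13.97 5.7 -1.1; 14.28 -0.1 -0.4; 14.61 -11.6 -0.2; 14.94 -23.1 0.1;
```

The residual hold force was a steady 3 N for 300° of winding and has been about 0 for three steps, so the tail is off. I'll stop here, release the knob and lift clear.

```bash
python3 - <<'E'
from h import *
robot.move_gripper(.045); p=robot.read_state()["position"]
robot.move_l([p[0],p[1],.15],feed=.15)
robot.reach([.36,-.12,.30],down(YR))
q,D=robot.snapshot("top"); cv2.imwrite("pics/t2.png",q); C=cloud("top",D); C0=cloud("top",np.load("top0.npy"))
print(robot.read_state()["clock"])
for nm,c in(("0",C0),("now",C)):
    m=np.zeros(D.shape,np.uint8); m[205:270,265:370]=((c[...,2]>.075)&(c[...,2]<.1))[205:270,265:370]
    n,l,s,_=cv2.connectedComponentsWithStats(m); k=c[l==1+s[1:,4].argmax()] if n>1 else None
    if k is not None: print(nm,"knob",rect(k[:,:2]),len(k))
    m[:]=0; m[205:270,265:370]=((c[...,2]>.052)&(c[...,2]<.07))[205:270,265:370]
    n,l,s,_=cv2.connectedComponentsWithStats(m); k=c[l==1+s[1:,4].argmax()]; print("cass",rect(k[:,:2]),len(k),k[:,2].mean())
    sub=c[212:240,160:202].reshape(-1,3); k=sub[(sub[:,2]>.0315)&(sub[:,2]<.039)]
    a=np.deg2rad(YP); X=np.array([np.cos(a),np.sin(a)]); Y=np.array([-X[1],X[0]]); o=k[:,:2]@np.c_[X,Y]
    for lo,hi in((.2,.228),(.228,.255),(.255,.285)):
        w=o[(o[:,1]>lo)&(o[:,1]<hi)]; print(lo,len(w),w.mean(0).round(4) if len(w) else "",np.ptp(w,0).round(3) if len(w) else "")
E
python3 - <<'E'
import cv2,numpy as np
q=cv2.imread("pics/t2.png")
cv2.imwrite("pics/t2c.png",np.hstack([cv2.resize(q[205:270,265:370],(420,260),interpolation=3),cv2.resize(q[195:260,140:225],(340,260),interpolation=3)]))
E
```

```text
17.1167
0 knob (array([ 0.4976, -0.2846]), array([0.0174, 0.016 ]), -88.59) 46
cass (array([ 0.4781, -0.1309]), array([0.0959, 0.0507]), -85.31) 648 0.060481904153013376
0.2 22 [0.5022 0.2135] [0.065 0.024]
0.228 8 [0.4896 0.2403] [0.052 0.024]
0.255 16 [0.4981 0.2707] [0.066 0.028]
now knob (array([ 0.5244, -0.2618]), array([0.0166, 0.0166]), -46.33) 44
cass (array([ 0.4781, -0.131 ]), array([0.096 , 0.0506]), -85.01) 403 0.06034885071192548
0.2 23 [0.5009 0.2136] [0.063 0.022]
0.228 9 [0.5047 0.2425] [0.052 0.026]
0.255 23 [0.502  0.2721] [0.061 0.028]
```

View pics/t2c.png

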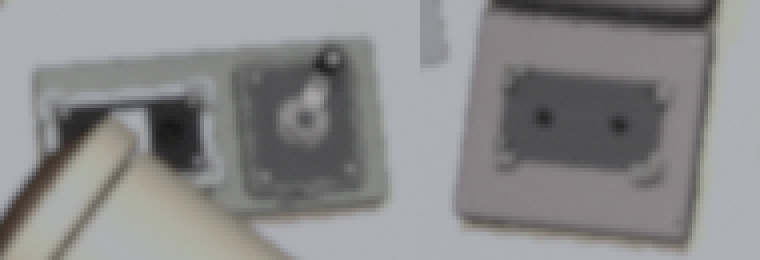

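The crop shows the knob at the expected place, the cassette still in its nest, and an empty bay with its spindles at about (544,118) and (619,126). Next I'll pick up the cassette.

```bash
python3 - <<'E'
from h import *
R=down(YR+.2); c=np.array([.4779,-.1308])
robot.reach([*c,.15],R); robot.move_gripper(.072); robot.move_l([*c,.036],feed=.1)
robot.hold(.15); s=robot.read_state(); print(s["clock"],s["wrist_force"],s["position"])
robot.move_gripper(.0,35); robot.hold(.1)
s=robot.read_state(); print(s["opening"],s["gripper_force"],s["wrist_force"])
robot.move_l([*c,.13],feed=.1); robot.hold(.1)
s=robot.read_state(); print(s["clock"],s["opening"],s["wrist_force"],s["position"])
robot.reach([.5231,.1856,.13],down(YP)); robot.hold(.1)
s=robot.read_state(); print(s["clock"],s["opening"],s["wrist_force"],s["position"])
p,_=robot.snapshot("scene"); q,_=robot.snapshot("top")
cv2.imwrite("pics/pl.png",np.hstack([cv2.resize(p[180:330,120:300],(480,400)),cv2.resize(q[160:260,130:210],(320,400))]))
E
```

```text
19.725 [ 0.38786622  0.20125363 -0.21612334] [ 0.47839871 -0.1310522   0.03664084]
0.04961976867128777 37.78948724269867 [0.59838885 0.45026458 3.86695942]
21.3417 0.04916569809174608 [ 0.45566511 -0.36617672 -1.0103806 ] [ 0.47729952 -0.13048758  0.12908555]
22.6583 0.04910942146620039 [ 0.12459035  0.20968013 -1.30837241] [0.52342711 0.18436315 0.12999943]
```

View pics/pl.png

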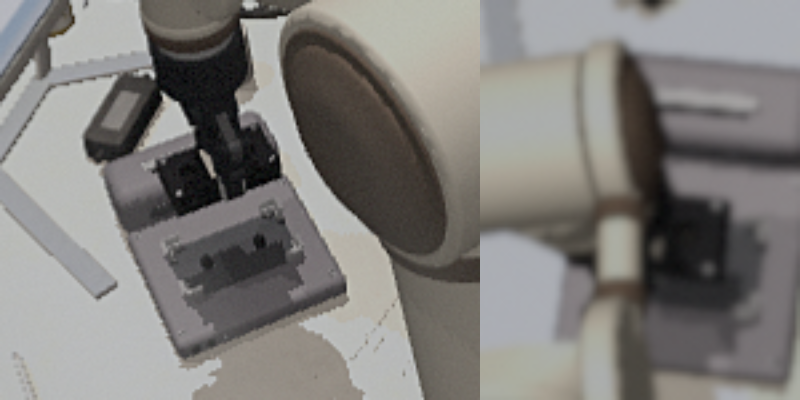

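The cassette is held flat above the bay. I'll trim the arm's tracking error just above the guides and then lower gently.

```bash
python3 - <<'E'
from h import *
t=np.array([.5231,.1856]); cmd=t.copy()
for z in(.055,.046):
    robot.move_l([*cmd,z],feed=.08); robot.hold(.25)
    p=np.array(robot.read_state()["position"]); cmd=cmd+(t-p[:2]); print(p,robot.read_state()["ee_rot"][0][1],np.round(robot.read_state()["ee_rot"],4)[:,2])
z=.046
while z>.0245:
    z-=.002; robot.move_l([*cmd,z],feed=.03); robot.hold(.05); s=robot.read_state()
    print(round(z,4),np.round(s["position"],4),np.round(s["wrist_force"],1))
    if s["wrist_force"][2]>7: break
print(s["clock"],s["opening"])
E
```

```text
[0.52344868 0.18563619 0.05547058] 0.9941451659202425 [ 9.e-04  1.e-04 -1.e+00]
[0.52293446 0.18558997 0.04616374] 0.9941501161525593 [ 4.e-04  1.e-04 -1.e+00]
0.044 [0.5229 0.1856 0.0439] [ 0.5  1.3 -0.3]
0.042 [0.5228 0.1856 0.0419] [-0.4 -0.1 -1.7]
0.04 [0.5228 0.1856 0.0399] [-0.  -0.7 -1. ]
0.038 [0.5228 0.1856 0.0379] [-0.2 -0.6 -0.9]
0.036 [0.5233 0.1856 0.0363] [ 0.  -0.   0.5]
0.034 [0.5233 0.1859 0.0348] [-1.4  0.7  5.5]
0.032 [0.5224 0.1857 0.0316] [-1.5  0.6 -0.3]
0.03 [0.5224 0.1857 0.0295] [-0.4  1.5 -2.2]
0.028 [0.5225 0.1856 0.0277] [-3.7  1.1 -0.7]
0.026 [0.5226 0.1853 0.0266] [-6.3 -1.1  7.1]
27.6167 0.04877529834891775
```

It contacted at TCP z = 26.6 mm, exactly the predicted home height. I'll release, withdraw and check.

```bash
python3 - <<'E'
from h import *
robot.hold(.2); robot.move_gripper(.064); robot.hold(.2); p=robot.read_state()["position"]; print(p,robot.read_state()["wrist_force"])
robot.move_l([p[0],p[1],.16],feed=.1); robot.reach([.33,-.1,.30],down(YR)); robot.hold(.2)
q,D=robot.snapshot("top"); p,_=robot.snapshot("scene"); C=cloud("top",D)
g=cv2.cvtColor(q,cv2.COLOR_BGR2GRAY); m=np.zeros_like(g); b=np.s_[200:250,150:210]
m[b]=((C[...,2]>.043)&(C[...,2]<.06))[b]; n,l,s,_=cv2.connectedComponentsWithStats(m); k=C[l==1+s[1:,4].argmax()]
A=np.linalg.lstsq(np.c_[k[:,:2]-k[:,:2].mean(0),np.ones(len(k))],k[:,2],rcond=None)[0]
print(rect(k[:,:2]),len(k),"tilt/height",A,robot.read_state()["clock"])
cv2.imwrite("pics/end.png",np.hstack([cv2.resize(p[180:330,140:320],(480,400)),cv2.resize(q[160:260,130:210],(320,400))]))
E
```

```text
[0.52315116 0.18552499 0.0260324 ] [-0.24522262  1.19715581  0.52760477]
(array([0.5211, 0.1821]), array([0.1039, 0.06  ]), 80.77) 626 tilt/height [0.00994706 0.00053996 0.05014142] 31.4917
```

View pics/end.png

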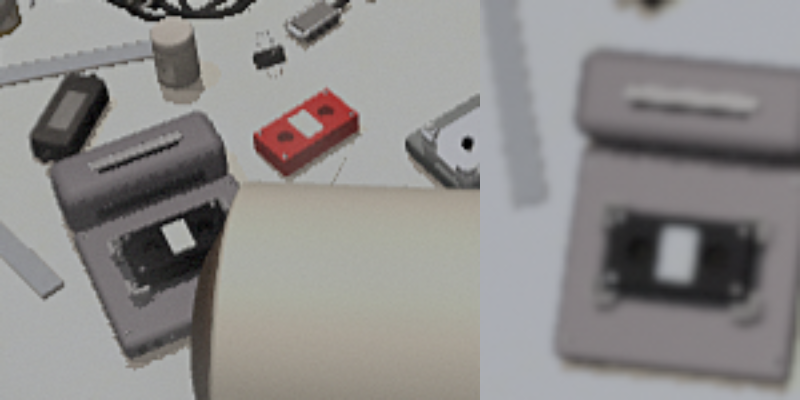

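The cassette lies flat in the bay between its guides, with its top at 50 mm as expected for fully home, so I'll hand in.

```bash
python3 -c "
from cell import robot
print(robot.close_job())"
```

```text
the job is handed in; nothing more can be done
None
```

I handed the job in at about 31 s: I stopped cranking an estimated 30–55° after the drag fell away (judged from hold force between steps, not drag in motion), then set the cassette flat and fully home in the printer bay; no verdict was returned.

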